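# Refill the spring-fed test-tile feeder

### The arm

A 7-joint arm with a two-finger parallel gripper is mounted at the origin on a cart in front of the work surface, level with it; the furniture and walls round the work are solid. World frame = base frame: x ahead of the robot, y to its left, z up, the work surface at z = 0. Lengths are in m, angles in rad, forces in N, time in s.
With the tool pointing down it reaches from about 0.425 to 0.875 m from the base axis. Payload 4.7 kg.
Tool frame: the origin (TCP) lies at the very end of the fingers, on their centre line; the grasp point (between the pads) lies 19 mm behind it; z points along the fingers, y is the line along which they close (so a half turn about z gives the same grasp; the last joint's range is limited). The gripper opens to 85 mm and grips with 20 to 120 N. Pads are 22 mm wide; open, the fingers measure 114 mm over their backs; the gripper's body (76 mm by 85 mm) begins 54 mm behind the grasp point. The pads swing forward as they close: fully open they stand 13 mm farther back than shut.
Start: joints at [-1.251, 0.321, -0.07, 1.45, 0.023, 1.371, -0.057], TCP at [0.196, 0.62, 0.231] pointing down, gripper open.
Joint ranges: [-2.86, 2.86], [-0.3, 2.09], [-1.38, 1.24], [0.06, 2.45], [-1.56, 4.7], [0.09, 2.05], [-2.69, 2.69]. Speed limits (rad/s): [2.57, 2.57, 3.14, 3.14, 3.14, 3.14, 3.14].

### API

Orientations are given as a unit quaternion [w, x, y, z].
In Python, from plant import sense, cams, workorder gives the robot as it stands.
- The arm moves only by the tool jog_arm, never from a script. Its argument "increments" is a list of rows, each a list of 7 numbers: the shift along the world's x, y, z each as a share of 500 mm, from -1 to 1, then the turn, a rotation vector about the world's x, y, z each as a share of pi rad, from -1 to 1, then the closure, from 0 (fully open) to 1 (shut). A call has 1 to 20 rows; each row is the pose to reach, as a shift and turn from the pose commanded when the call began, turning the shorter way round; what a row does not reach only later rows make up. A row lasts 1/10 s, in which the tool goes at most 50 mm and 8.59 degrees, less where a joint would pass 70% of its speed; a pose out of reach is approached as far as the arm can. A call with a number of a shift or a turn outside -1 to 1 is refused whole. A call with a gripper value outside its range is refused whole. The fingers move at their own pace and stop on an object; "grip_force" is the grip in N (left out, the last holds). Time passes only in rows, so rows that repeat a pose let the fingers close. It gives the time, the measured TCP pose, the force, the opening and the grip force at its end, in the units of the state.
- sense(): the state, without advancing time (a new reading comes with each control period).
- cams.grab_frame(name): name is "scene" or "side" or "wrist"; returns a dict with "img" (400x640x3 uint8, red, green, blue), "camera_matrix" (3x3 intrinsics, pixels), "world_to_cam" (4x4, takes a point from world to camera coordinates). Camera axes: x right, y down, z forward; pixel columns grow to the right and rows downward; lengths in m; the calibration is good to about 2 mm. The wrist camera is an equidistant fisheye: a pixel r from the principal point sees the ray r / f radians off the axis. A picture is of the moment at which its call begins. There is no depth.
- workorder.hand_in(): hands the job in; it is judged then, once.
The state is a dict: "time": time; "qpos": joint angles; "joint_velocities": joint speeds; "joint_torque": joint torques, N m; "eef_pos": TCP position; "orientation": TCP orientation; "wrist_force": force on the tool from outside, world axes, zero at the start; "ft_torque": the same for the moment, N m; "gripper_width": finger opening in m; "grasp_force": force on a finger pad.
Only numpy, scipy, OpenCV 4.12 (cv2) and the standard library are available. Lean on these libraries where they do the work, as an engineer would, in place of code of your own. Each camera call takes 0.05 s, during which the arm holds its last target. There are 200 camera calls.

### The job

Load the two flat clay tiles from the ware board into the tile feeder, one after the other, each on top of the stack that is in it, with the hole end at the spring catch: tuck the plain end under the fixed rear lip, pushing the stack down against its spring, and press the hole end down until the catch snaps shut over it. The magazine is clamped at a different height every day, so feel for the top of the stack with the tile. At the end all three tiles lie flat in the well, held down by the lip and the closed catch, and the things standing and lying round about have not been shoved away.

Things in the scene. Friction and masses are not known exactly. Their poses are not given: they have to be found in the camera images.
- feeder: stand of a spring-fed tile feeder, bolted to the table; grey base 196x112x10 mm. Clamped on it is the magazine: a well 103 (x) by 67 mm (y) inside, centred over the origin, where flat tiles lie stacked, long side along x. Origin: on the table below the middle of the well, z up, +x to its rear, -x to its front (catch side). The magazine is set at any height: its lip, and so the top face of the stack, is 110 to 150 mm above the table
- feeder_rear (a point): point on the base below the inner face of the rear wall (feeder x = +51.5 mm). At its top the rigid wall is folded into a fixed lip that overhangs the well by 5 mm, full width; the lip's edge is bent up 35 deg, 9 mm further, as a lead-in. The lip's underside is level with the top face of the stack. Rear side guides reach to x = +38.5, flaring 4 mm outwards to x = +29
- feeder_front (a point): point on the base below the front end of the well (feeder x = -51.5 mm). There the catch's nose overhangs the well by 7 mm, its underside level with the lip's; 27 mm wide (y), sloping up at 55 deg to a thumb tab 14 mm above the lip's level at x = -55. A tile tilted 25 deg, hole end up, passes over it. Front guides at |y| over 19 mm. Sides open for fingers, x -37 to +29
- feeder_catch (a joint): angle of the front spring catch (rad) on its hinge 72 mm below the lip's level: 0 closed, larger as its top swings to the front; about 0.1 lets a tile pass. A tile pressed down on its slope opens it (smooth steel, about 8 N); it springs shut by itself. A tile whose plain end is under the lip at the rear wall stays wedged when let go, hole end resting on the catch
- feeder_follower (a joint): how far the spring-loaded plate under the stack is pressed down (m): 0 with one tile in, 0.012 with two, 0.024 with three, end of travel 0.035. It pushes up with about 5 N with one tile in, 1.3 N more for each 10 mm. Tucking a tilted tile under the lip takes some 4 mm more than its thickness, the last press 1 to 3 mm more
- tile_a: flat unglazed clay tile, 100 long (its x axis) x 64 wide (y) x 12 mm thick (z), about 140 g, with a 10 mm hanging hole through it near one end; origin at the centre of its underside, -x end is the end with the hole. It lies flat on the ware board, hole end roughly towards the robot. To be loaded. One more such tile (not listed) is in the feeder from the start, hole at the catch
- tile_a_hole (a point): centre of the hole of tile_a at its upper face, 36 mm from the tile's centre towards its -x end
- tile_b: flat unglazed clay tile, 100 long (its x axis) x 64 wide (y) x 12 mm thick (z), about 140 g, with a 10 mm hanging hole through it near one end; origin at the centre of its underside, -x end is the end with the hole. It lies flat on the ware board beside tile_a, hole end roughly towards the robot. To be loaded
- tile_b_hole (a point): centre of the hole of tile_b at its upper face, 36 mm from the tile's centre towards its -x end
- ware_board: plywood ware board fixed on the table left of the feeder, 260 (x) x 340 (y) x 18 mm; the two flat tiles lie on it. Origin at the centre of its underside
- test_tile_left: L-shaped glaze test tile standing upright on the ware board behind the flat tiles, 30x34 mm foot, 61 mm high; origin at the centre of its underside. A bystander
- test_tile_right: a second L-shaped glaze test tile, same size, standing on the ware board beside the first. A bystander
- spray_gun: metal glaze spray gun lying on its side behind the feeder, 154x164x34 mm; origin at the centre of its underside. A bystander
- gun_spanner: flat steel open-ended spanner lying in front of the feeder, 165x25x8 mm; origin at the centre of its underside. A bystander
- rubber_kidney: kidney-shaped rubber smoothing tool lying at the front edge of the table, 104x48x9 mm; origin at the centre of its underside. A bystander
- oxide_jar: round screw-lid jar at the back right, 58 mm across, 80 mm high; origin at the centre of its underside. A bystander
- bisque_cup: unglazed straight beaker at the back, 64 mm across, 79 mm high; origin at the centre of its underside. A bystander
There are look-alikes about, which are no part of the job. What is shaped like the tile_a but yellow is not meant.

How it is judged:
On the way:
1. the first of the two tiles lies flat on top of the stack, under the lip and the closed catch (((x of tile_a in the frame of feeder between -0.004 and 0.004 m and y of tile_a in the frame of feeder between -0.004 and 0.004 m and z of tile_a in the frame of feeder between 0.082 and 0.142 m and angle between the z axis of tile_a and the z axis of feeder, either way round below 0.04 rad and x of tile_a_hole in the frame of feeder below 0 m) or (x of tile_b in the frame of feeder between -0.004 and 0.004 m and y of tile_b in the frame of feeder between -0.004 and 0.004 m and z of tile_b in the frame of feeder between 0.082 and 0.142 m and angle between the z axis of tile_b and the z axis of feeder, either way round below 0.04 rad and x of tile_b_hole in the frame of feeder below 0 m)) and value of joint feeder_follower between 0.0095 and 0.0145 m and value of joint feeder_catch below 0.03 rad), for 0.2 s.
At the end, for the whole second after the job is handed in: tile_a and tile_b lie one on the other in the feeder's well, in either order: each within 4 mm of its centre in x and y, flat to 0.04 rad, hole end at the catch; the follower is down by three tiles' stack (0.024 +- 0.0025 m), the catch closed (under 0.03 rad), the tiles at rest (x of tile_a in the frame of feeder between -0.004 and 0.004 m and y of tile_a in the frame of feeder between -0.004 and 0.004 m and z of tile_a in the frame of feeder between 0.082 and 0.142 m and angle between the z axis of each of tile_a, tile_b and the z axis of feeder, either way round below 0.04 rad and x of each of tile_a_hole, tile_b_hole in the frame of feeder below 0 m and x of tile_b in the frame of feeder between -0.004 and 0.004 m and y of tile_b in the frame of feeder between -0.004 and 0.004 m and z of tile_b in the frame of feeder between 0.082 and 0.142 m and (z of tile_a in the frame of tile_b between 0.01 and 0.014 m or z of tile_b in the frame of tile_a between 0.01 and 0.014 m) and value of joint feeder_follower between 0.0215 and 0.0265 m and value of joint feeder_catch below 0.03 rad and linear speed of each of tile_a, tile_b below 0.02 m/s); the robot touches nothing.
It fails at once if one of the bystanders is shifted by more than 30 mm (distance of any of test_tile_left, test_tile_right, spray_gun, gun_spanner, rubber_kidney, oxide_jar, bisque_cup from where it was at the start of the episode above 0.03 m).
It also fails if it takes over 69 s, if anything falls off the work surface, if the arm or the gripper's body presses on something with over 40 N, if the wrist force passes 120 N, or if a joint passes its speed limit or range.

## Working session

There is one attempt and no reset: what is moved stays moved. The work goes in short steps, Python scripts to look and compute and a tool call to move; the robot and the scene stay as the last step left them, time stands still between calls to the robot, and variables do not carry over. Pictures are saved under pics/ and viewed, at most 10 in all, crops included, and the job is handed in when it is done.

Besides the shell and the picture viewer there is one more tool, called after "Request:" as a command line: name --pt "numbers of a row" for each row, then --argument value for the rest. jog_arm: Moves the arm, as the interface text tells. Its arguments: {"type":"object","properties":{"increments":{"type":"array","items":{"type":"array","items":{"type":"number"}}},"grip_force":{"type":"number"}},"required":["increments"]}

```bash
mkdir -p pics; ls
python3 - <<'E'
from plant import sense,cams
import cv2,numpy as np
for n in ['scene','side','wrist']:
    f=cams.grab_frame(n); cv2.imwrite(f'pics/{n}0.png',f['img'][:,:,::-1]); np.savez(f'pics/{n}0.npz',**f)
    print(n,f['camera_matrix'].round(1).tolist(),f['world_to_cam'].round(3).tolist())
s=sense(); print({k:np.round(v,3).tolist() for k,v in s.items()})
E
```

```text
pics
scene [[490.2, 0.0, 323.5], [0.0, 490.2, 204.8], [0.0, 0.0, 1.0]] [[0.89, -0.457, 0.0, -0.439], [-0.352, -0.687, -0.635, 0.283], [0.29, 0.565, -0.772, 1.474], [0.0, 0.0, 0.0, 1.0]]
side [[374.2, 0.0, 315.7], [0.0, 374.2, 197.9], [0.0, 0.0, 1.0]] [[0.66, -0.751, -0.01, -0.331], [-0.323, -0.271, -0.907, 0.261], [0.679, 0.602, -0.421, 0.901], [0.0, 0.0, 0.0, 1.0]]
wrist [[309.7, 0.0, 320.3], [0.0, 309.7, 202.1], [0.0, 0.0, 1.0]] [[0.3, 0.954, -0.003, -0.648], [0.911, -0.286, 0.296, -0.039], [0.281, -0.091, -0.955, 0.38], [0.0, 0.0, 0.0, 1.0]]
{'time': 0.15, 'qpos': [-1.251, 0.322, -0.07, 1.451, 0.023, 1.371, -0.057], 'joint_velocities': [-0.0, -0.002, -0.001, -0.006, 0.0, -0.001, 0.0], 'joint_torque': [-0.0, -49.409, -0.383, -31.469, 0.013, 0.008, 0.0], 'eef_pos': [0.196, 0.619, 0.23], 'orientation': [-0.0, 0.152, 0.988, -0.001], 'wrist_force': [0.006, 0.147, -0.266], 'ft_torque': [0.012, 0.032, 0.021], 'grasp_force': 0.0, 'gripper_width': 0.085}
```

View pics/scene0.png

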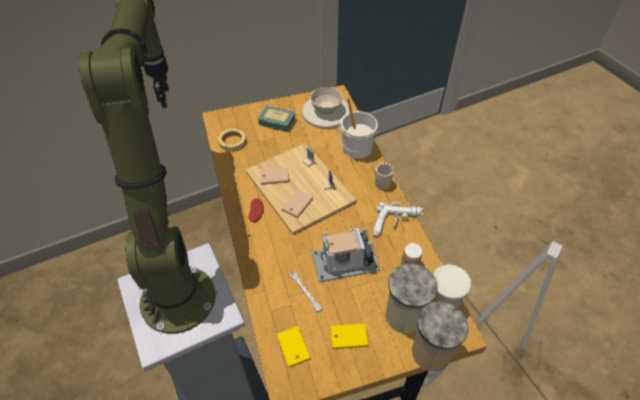

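View pics/side0.png

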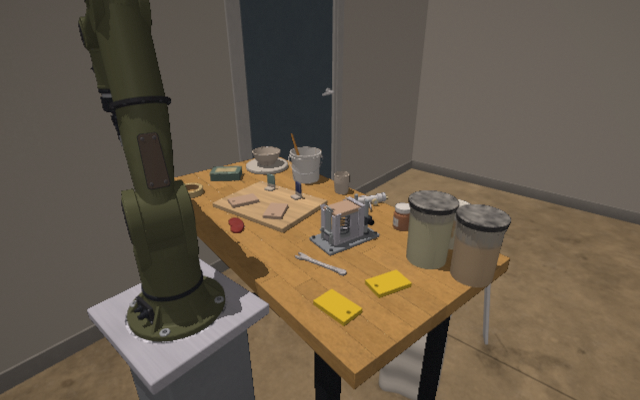

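The scene view shows two clay-coloured tiles on the board at about (275,175) and (297,203). Two yellow look-alikes lie at (293,346) and (349,336), and these are not meant. The feeder is at about (345,255). Next I'll take an enlarged crop and a first measurement.

```bash
cat > h.py <<'E'
import numpy as np,cv2
def load(n): return dict(np.load(f'pics/{n}.npz'))
def ray(f,px):
    K=f['camera_matrix'];T=f['world_to_cam'];px=np.atleast_2d(np.array(px,float))
    d=np.c_[(px[:,0]-K[0,2])/K[0,0],(px[:,1]-K[1,2])/K[1,1],np.ones(len(px))]
    R=T[:3,:3];return -R.T@T[:3,3],d@R
def fray(f,px):
    K=f['camera_matrix'];T=f['world_to_cam'];px=np.atleast_2d(np.array(px,float))
    u=(px-K[:2,2])/K[0,0];r=np.linalg.norm(u,axis=1)[:,None]
    d=np.c_[u/np.maximum(r,1e-9)*np.sin(r),np.cos(r)]
    R=T[:3,:3];return -R.T@T[:3,3],d@R
def onz(o,d,z): return o+d*((z-o[2])/d[:,2])[:,None]
def proj(f,P):
    T=f['world_to_cam'];c=np.atleast_2d(P)@T[:3,:3].T+T[:3,3];K=f['camera_matrix'];return c[:,:2]/c[:,2:]*K[0,0]+K[:2,2]
E
python3 - <<'E'
from h import *
f=load('scene0');im=f['img']
c=cv2.resize(im[130:300,235:435],None,fx=3.5,fy=3.5,interpolation=cv2.INTER_CUBIC);cv2.imwrite('pics/crop0.png',c[:,:,::-1])
hsv=cv2.cvtColor(im,cv2.COLOR_RGB2HSV)
for p in [(275,175),(297,203),(310,185),(345,242),(293,346)]: print(p,hsv[p[1],p[0]],im[p[1],p[0]])
for z,px in[(0.018,[(247,163),(307,146),(354,196),(295,229)]),(0.01,[(313,250),(373,260),(378,275),(317,279)])]:
  o,d=ray(f,px);print(onz(o,d,z).round(3).tolist())
E
```

```text
(275, 175) [ 15  85 214] [214 179 143]
(297, 203) [ 15  84 215] [215 179 144]
(310, 185) [ 18 112 218] [218 180 122]
(345, 242) [ 14  84 216] [216 179 145]
(293, 346) [ 26 255 238] [238 210   0]
[[0.391, 0.419, 0.018], [0.628, 0.399, 0.018], [0.664, 0.099, 0.018], [0.42, 0.063, 0.018]]
[[0.438, -0.034, 0.01], [0.59, -0.155, 0.01], [0.576, -0.209, 0.01], [0.402, -0.136, 0.01]]
```

View pics/crop0.png

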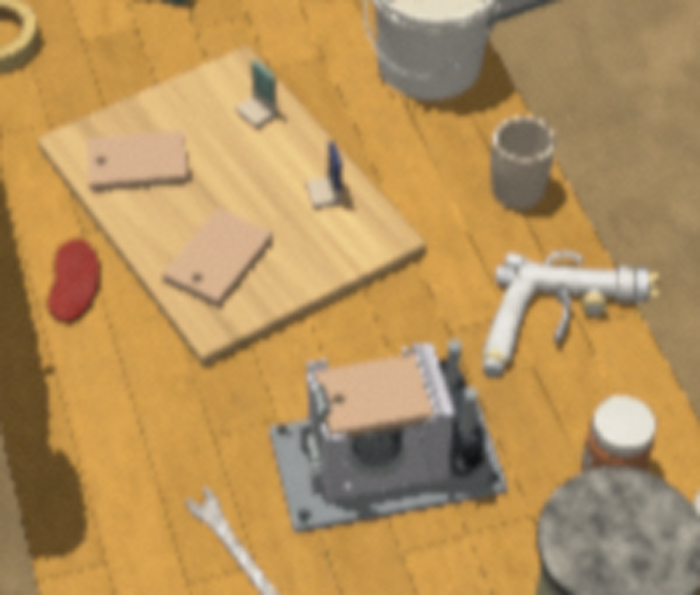

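The crop shows both clay tiles, with their holes at the robot end at crop (101,160) and (196,277). The feeder tile's hole is at crop (340,398), and the rear posts are on the right. These two tiles match the clay colour and the "on the board" description, and the yellow ones don't. Next I'll get metric estimates of each.

Run:
```python
from h import *
f=load('scene0');im=f['img'];hsv=cv2.cvtColor(im,cv2.COLOR_RGB2HSV)
m=((hsv[...,1]<98)&(hsv[...,1]>68)&(hsv[...,0]<18)&(hsv[...,0]>8)&(hsv[...,2]>180)).astype(np.uint8)
m=cv2.morphologyEx(m,cv2.MORPH_CLOSE,np.ones((3,3)));
m=cv2.morphologyEx(m,cv2.MORPH_OPEN,np.ones((3,3)))
cs,_=cv2.findContours(m,0,cv2.CHAIN_APPROX_NONE)
for c in cs:
  if cv2.contourArea(c)<150 or not(240<c[0,0,0]<380 and 130<c[0,0,1]<290):continue
  px=c[:,0]; 
  for z in ([.03] if px[:,1].mean()<225 else [.11,.13,.15]):
    o,d=ray(f,px);P=onz(o,d,z)[:,:2].astype(np.float32);r=cv2.minAreaRect(P);print(px.mean(0),z,np.round(r[0],3),np.round(r[1],3),round(r[2],1))
def C(p): return (235+p[0]/3.5-.36,130+p[1]/3.5-.36)
for z,ps in [(.03,[(101,160),(196,277)]),(.01,[(272,428),(297,528),(505,490),(478,392)]),(.13,[(340,398)])]:
  o,d=ray(f,[C(p) for p in ps]);print(z,onz(o,d,z).round(3).tolist())
```

```text
[340.91954023 241.85057471] 0.11 [ 0.498 -0.107] [0.063 0.087] 76.3
[340.91954023 241.85057471] 0.13 [ 0.491 -0.119] [0.062 0.085] 76.3
[340.91954023 241.85057471] 0.15 [ 0.484 -0.131] [0.061 0.084] 76.3
[296.53030303 201.8030303 ] 0.03 [0.472 0.158] [0.1   0.062] 31.5
[273.66666667 174.18666667] 0.03 [0.453 0.312] [0.062 0.099] 69.5
0.03 [[0.418, 0.323, 0.03], [0.44, 0.138, 0.03]]
0.01 [[0.433, -0.04, 0.01], [0.406, -0.144, 0.01], [0.588, -0.194, 0.01], [0.621, -0.091, 0.01]]
0.13 [[0.464, -0.112, 0.13]]
```

Request:
jog_arm --pt "0.552 -0.922 -0.16 0 0 0.272 0" --pt "0.552 -0.922 -0.16 0 0 0.272 0" --pt "0.552 -0.922 -0.16 0 0 0.272 0" --pt "0.552 -0.922 -0.16 0 0 0.272 0" --pt "0.552 -0.922 -0.16 0 0 0.272 0" --pt "0.552 -0.922 -0.16 0 0 0.272 0" --pt "0.552 -0.922 -0.16 0 0 0.272 0" --pt "0.552 -0.922 -0.16 0 0 0.272 0" --pt "0.552 -0.922 -0.16 0 0 0.272 0" --pt "0.552 -0.922 -0.16 0 0 0.272 0" --pt "0.552 -0.922 -0.16 0 0 0.272 0" --pt "0.552 -0.922 -0.16 0 0 0.272 0" --pt "0.552 -0.922 -0.16 0 0 0.272 0" --pt "0.552 -0.922 -0.16 0 0 0.272 0" --grip_force 100

```text
time: 1.55
eef_pos: [0.4711, 0.1601, 0.1513]
orientation: [-0.0, -0.272, 0.962, 0.0]
wrist_force: [-0.5, 0.1, -0.3]
gripper_width: 0.0854
grasp_force: 0.0
```

```bash
cat > tilew.py <<'E'
from plant import sense,cams
from h import *
import sys
def look(name,z,near=None):
    f=cams.grab_frame('wrist');np.savez(f'pics/{name}.npz',**f);cv2.imwrite(f'pics/{name}.png',f['img'][:,:,::-1])
    im=f['img'];hsv=cv2.cvtColor(im,cv2.COLOR_RGB2HSV)
    m=((hsv[...,1]<100)&(hsv[...,1]>60)&(hsv[...,0]<18)&(hsv[...,0]>6)&(hsv[...,2]>150)).astype(np.uint8)
    m=cv2.morphologyEx(m,cv2.MORPH_OPEN,np.ones((5,5)));cs,_=cv2.findContours(m,0,cv2.CHAIN_APPROX_NONE)
    for c in cs:
        if cv2.contourArea(c)<800:continue
        o,d=fray(f,c[:,0]);P=onz(o,d,z)[:,:2].astype(np.float32);r=cv2.minAreaRect(P)
        print(c[:,0].mean(0).round(),'c',np.round(r[0],4),'size',np.round(r[1],3),'ang',round(r[2],1))
    print('cam',o.round(3))
    return f
E
python3 - <<'E'
from tilew import *
look('w1',.03); print({k:np.round(v,3).tolist() for k,v in sense().items() if k in('eef_pos','wrist_force')})
E
```

```text
[466. 245.] c [0.4402 0.3165] size [0.066 0.082] ang 69.9
[323. 194.] c [0.4695 0.159 ] size [0.101 0.067] ang 31.6
[28. 86.] c [ 0.5382 -0.2186] size [0.094 0.132] ang 75.5
cam [0.406 0.12  0.294]
{'eef_pos': [0.471, 0.161, 0.151], 'wrist_force': [0.568, -0.319, 0.616]}
```

View pics/w1.png

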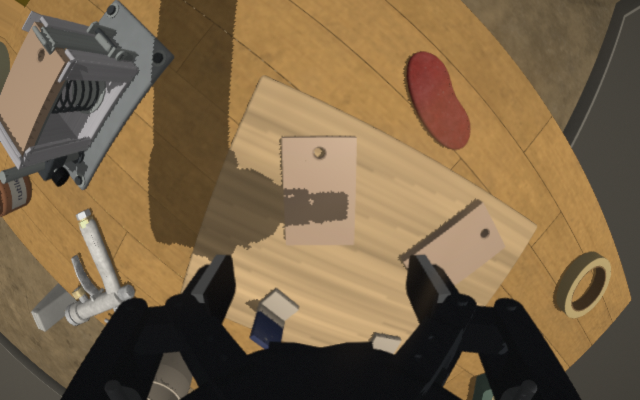

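The wrist view shows tile A between the fingers at (318,190) with its hole at (320,153). The feeder is at upper left and tile B at (455,245). I'll descend and grip tile A about 4 mm past its centre, toward the plain end.

Request:
jog_arm --pt "0.006 0.002 -0.1 0 0 0 0" --pt "0.006 0.002 -0.2 0 0 0 0" --pt "0.006 0.002 -0.25 0 0 0 0" --pt "0.006 0.002 -0.276 0 0 0 0" --pt "0.006 0.002 -0.276 0 0 0 0" --pt "0.006 0.002 -0.276 0 0 0 1" --pt "0.006 0.002 -0.276 0 0 0 1" --pt "0.006 0.002 -0.276 0 0 0 1" --pt "0.006 0.002 -0.276 0 0 0 1" --pt "0.006 0.002 -0.276 0 0 0 1" --pt "0.006 0.002 -0.276 0 0 0 1" --grip_force 100

```text
time: 2.7
eef_pos: [0.4765, 0.161, 0.0162]
orientation: [0.002, -0.271, 0.963, 0.001]
wrist_force: [-2.0, -0.8, 5.7]
gripper_width: 0.0608
grasp_force: 108.5
```

Request:
jog_arm --pt "0 0 0.06 0 0 0 1" --pt "0 0 0.15 0 0 0 1" --pt "0 -0.08 0.25 0 0 -0.05 1" --pt "0 -0.17 0.35 0 0 -0.1 1" --pt "0 -0.264 0.45 0 0 -0.15 1" --pt "0 -0.264 0.474 0 0 -0.2 1" --pt "0 -0.264 0.474 0 0 -0.26 1" --pt "0 -0.264 0.474 0 0 -0.26 1" --pt "0 -0.264 0.474 0 0 -0.26 1"

```text
time: 3.6
eef_pos: [0.4752, 0.0275, 0.2523]
orientation: [0.002, 0.134, 0.991, 0.001]
wrist_force: [-0.7, 0.8, -1.7]
gripper_width: 0.0609
grasp_force: 109.3
```

Run:
```python
from tilew import *
f=look('w2',.13); s=sense();print({k:np.round(v,3).tolist() for k,v in s.items() if k in('eef_pos','wrist_force','gripper_width','orientation')})
cv2.imwrite('pics/w2.png',cv2.resize(f['img'][:,:,::-1],(800,500)))
for n in['scene','side']:
    g=cams.grab_frame(n);np.savez(f'pics/{n}1.npz',**g)
```

```text
[322. 206.] c [0.4945 0.0225] size [0.133 0.113] ang 74.7
[519. 104.] c [0.4366 0.2395] size [0.048 0.074] ang 70.0
cam [0.401 0.047 0.395]
{'eef_pos': [0.475, 0.028, 0.252], 'orientation': [0.001, 0.133, 0.991, 0.001], 'wrist_force': [-0.276, 0.647, -1.961], 'gripper_width': 0.061}
```

View pics/w2.png

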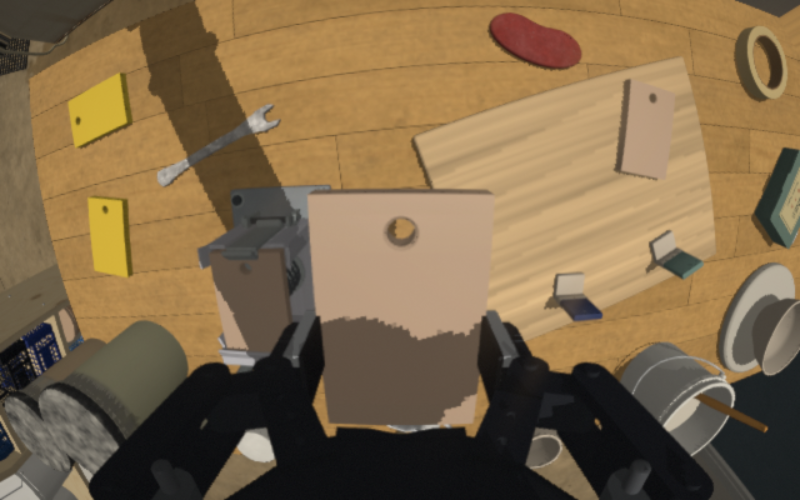

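The held tile sits straight in the grip, with its hole at (402,232) in the 800-px view. The feeder tile is at left with its hole at about (245,268). I'll triangulate the stack height and the poses.

Run:
```python
from h import *
from scipy.optimize import least_squares
w=load('w2');s=load('scene0');sd=load('side0')
cv2.imwrite('pics/wcrop.png',np.hstack([cv2.resize(w['img'][140:310,140:275],None,fx=3.2,fy=3.2,interpolation=cv2.INTER_CUBIC),cv2.resize(sd['img'][185:265,300:350+30],(365,544)[:2] if 0 else (360,544),interpolation=cv2.INTER_CUBIC)])[:,:,::-1])
pw=(245/1.25,268/1.25);ps=(235+340/3.5-.36,130+398/3.5-.36)
o1,d1=fray(w,pw);o2,d2=ray(s,ps)
A=np.c_[d1[0],-d2[0]];t=np.linalg.lstsq(A,o2-o1,rcond=None)[0];p1=o1+t[0]*d1[0];p2=o2+t[1]*d2[0];print('hole',p1.round(4),p2.round(4))
# held tile
o,d=fray(w,[(402/1.25,232/1.25)]);P=onz(o,d,.266)[0]
tc=np.array([.4752,.0275]);a=np.radians(-15.3);u=np.array([np.cos(a),np.sin(a)]);v=np.array([-u[1],u[0]])
print('held hole rel tcp along,across',((P[:2]-tc)@u).round(4),((P[:2]-tc)@v).round(4), P.round(4))
for L in(.12,.13,.14):
  o,d=fray(w,np.array([(213,262),(288,262),(288,345),(222,340)])/1.25);Q=onz(o,d,L)[:,:2];print(L,Q.round(4).tolist(),np.degrees(np.arctan2(*(Q[2]-Q[1])[::-1])).round(1),np.linalg.norm(Q[0]-Q[1]).round(4))
```

```text
hole [ 0.4655 -0.1019  0.1132] [ 0.469  -0.1023  0.1142]
held hole rel tcp along,across -0.0433 -0.0001 [0.4334 0.0388 0.266 ]
0.12 [[0.4516, -0.1247], [0.4687, -0.0611], [0.5382, -0.0891], [0.5206, -0.1492]] -21.9 0.0659
0.13 [[0.4498, -0.1185], [0.4663, -0.0572], [0.5332, -0.0841], [0.5163, -0.142]] -21.9 0.0635
0.14 [[0.448, -0.1123], [0.4638, -0.0533], [0.5282, -0.0792], [0.5119, -0.1349]] -21.9 0.0611
```

View pics/wcrop.png

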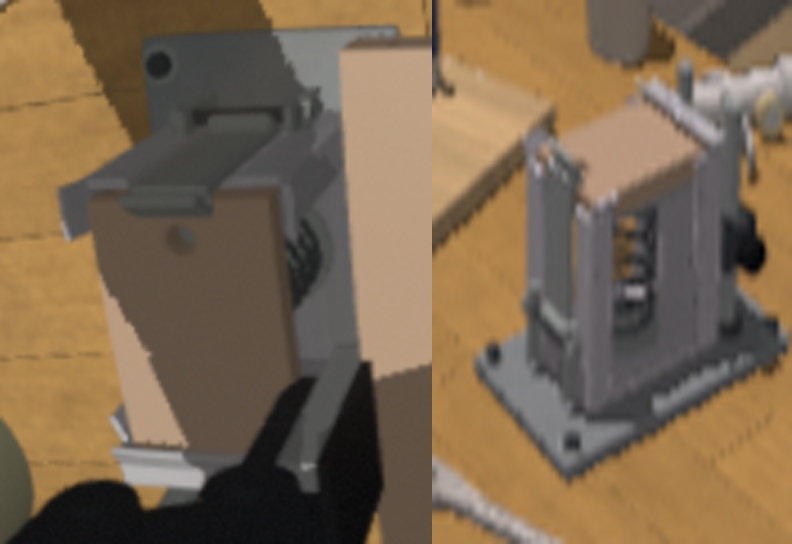

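The crop shows the feeder clearly. The catch nose is at crop (165,205), the hole at (181,237) and the lip at (160,465). The side openings are free between the corner columns. Next I'll compute the well's centreline.

Run:
```python
from h import *
w=load('w2')
cr=np.array([(90,190),(278,185),(300,450),(128,445),(181,237),(120,210),(212,210),(115,455),(205,487)])
px=140+cr/3.2-.3
for L in (.11,.114,.12):
  o,d=fray(w,px);Q=onz(o,d,L)[:,:2];m1=(Q[0]+Q[1])/2;m2=(Q[2]+Q[3])/2
  print(L,Q.round(4).tolist(),'mids',m1.round(4),m2.round(4),'yaw',np.degrees(np.arctan2(*(m2-m1)[::-1])).round(1),[np.degrees(np.arctan2(*(Q[j]-Q[i])[::-1])).round(1) for i,j in((0,3),(1,2),(0,1),(3,2))],np.linalg.norm(Q[0]-Q[1]).round(4))
f=load('scene0')
# scene: tile edge yaw at L
im=f['img'];hsv=cv2.cvtColor(im,cv2.COLOR_RGB2HSV)
```

```text
0.11 [[0.4419, -0.1292], [0.4582, -0.0645], [0.5492, -0.0927], [0.5338, -0.1579], [0.4656, -0.103], [0.4512, -0.121], [0.46, -0.0889], [0.5368, -0.1655], [0.5565, -0.1351]] mids [ 0.4501 -0.0968] [ 0.5415 -0.1253] yaw -17.3 [np.float64(-17.4), np.float64(-17.3), np.float64(75.8), np.float64(76.8)] 0.0667
0.114 [[0.4413, -0.1267], [0.4574, -0.0629], [0.5471, -0.0908], [0.532, -0.155], [0.4647, -0.1009], [0.4505, -0.1186], [0.4592, -0.087], [0.5349, -0.1625], [0.5543, -0.1325]] mids [ 0.4494 -0.0948] [ 0.5395 -0.1229] yaw -17.3 [np.float64(-17.4), np.float64(-17.3), np.float64(75.8), np.float64(76.8)] 0.0658
0.12 [[0.4405, -0.123], [0.4563, -0.0606], [0.544, -0.0878], [0.5292, -0.1507], [0.4634, -0.0978], [0.4495, -0.1151], [0.4579, -0.0842], [0.532, -0.1581], [0.5511, -0.1287]] mids [ 0.4484 -0.0918] [ 0.5366 -0.1193] yaw -17.3 [np.float64(-17.4), np.float64(-17.3), np.float64(75.8), np.float64(76.8)] 0.0644
```

Estimated well axis: origin about (0.501,-0.111), yaw about -15.5°, L about 0.115. I'll tilt the tile 25° and hover in front of the lip.

Request:
jog_arm --pt "0.005 -0.09 -0.02 0.012 0.044 0 1" --pt "0.015 -0.18 -0.06 0.025 0.09 0 1" --pt "0.028 -0.27 -0.1 0.037 0.134 0 1" --pt "0.028 -0.27 -0.154 0.037 0.134 0 1" --pt "0.028 -0.27 -0.154 0.037 0.134 0 1" --pt "0.028 -0.27 -0.154 0.037 0.134 0 1" --pt "0.028 -0.27 -0.154 0.037 0.134 0 1"

```text
time: 4.45
eef_pos: [0.4897, -0.1058, 0.1765]
orientation: [-0.212, 0.129, 0.968, 0.03]
wrist_force: [-0.5, -0.0, -0.4]
gripper_width: 0.0608
grasp_force: 109.4
```

Run:
```python
from tilew import *
s=sense();print({k:np.round(v,4).tolist() for k,v in s.items() if k in('eef_pos','wrist_force','gripper_width','orientation','ft_torque')})
w=cams.grab_frame('wrist');np.savez('pics/w3.npz',**w)
f=cams.grab_frame('scene');g=cams.grab_frame('side')
np.savez('pics/scene3.npz',**f);np.savez('pics/side3.npz',**g)
a=cv2.resize(w['img'][60:320,200:440],(400,433));b=cv2.resize(g['img'][150:260,290:390],(394,433),interpolation=cv2.INTER_CUBIC)
cv2.imwrite('pics/v3.png',np.hstack([a,b])[:,:,::-1])
```

```text
{'eef_pos': [0.4897, -0.1058, 0.1765], 'orientation': [-0.212, 0.1288, 0.9683, 0.0302], 'wrist_force': [-0.4652, -0.0465, -0.403], 'ft_torque': [-0.118, -0.538, -0.035], 'gripper_width': 0.0608}
```

View pics/v3.png

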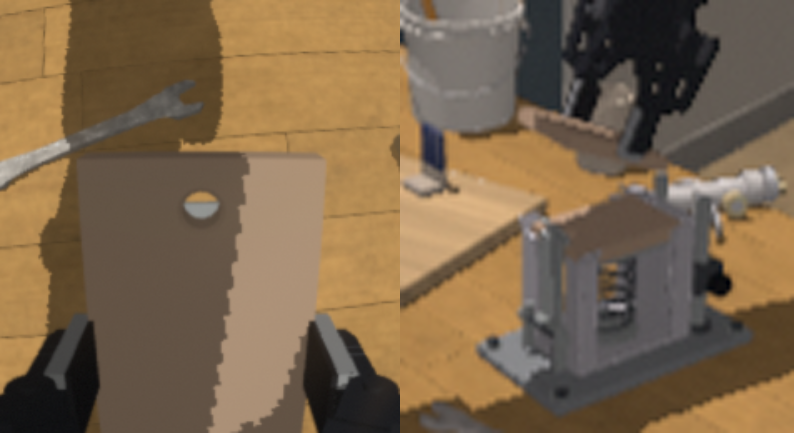

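The side view shows the tile tilted with its hole end up over the magazine. I'll feel downward for the stack.

Request:
jog_arm --pt "-0.001 -0.003 -0.03 0 0 0 1" --pt "-0.001 -0.003 -0.06 0 0 0 1" --pt "-0.001 -0.003 -0.066 0 0 0 1" --pt "-0.001 -0.003 -0.072 0 0 0 1" --pt "-0.001 -0.003 -0.072 0 0 0 1"

```text
time: 5.1
eef_pos: [0.4879, -0.1086, 0.1368]
orientation: [-0.215, 0.131, 0.967, 0.029]
wrist_force: [-0.3, 0.8, -1.5]
gripper_width: 0.0605
grasp_force: 109.4
```

Request:
jog_arm --pt "0 0 -0.004 0 0 0 1" --pt "0 0 -0.008 0 0 0 1" --pt "0 0 -0.008 0 0 0 1"

```text
time: 5.4
eef_pos: [0.4882, -0.1087, 0.1332]
orientation: [-0.215, 0.13, 0.967, 0.029]
wrist_force: [-0.9, -0.4, -1.3]
gripper_width: 0.0605
grasp_force: 109.4
```

Request:
jog_arm --pt "0 0 -0.004 0 0 0 1" --pt "0 0 -0.008 0 0 0 1" --pt "0 0 -0.008 0 0 0 1"

```text
time: 5.7
eef_pos: [0.4882, -0.1087, 0.1298]
orientation: [-0.215, 0.13, 0.967, 0.029]
wrist_force: [-0.4, 0.1, 2.6]
gripper_width: 0.0611
grasp_force: 109.7
```

Request:
jog_arm --pt "0 0 -0.004 0 0 0 1" --pt "0 0 -0.008 0 0 0 1" --pt "0 0 -0.008 0 0 0 1"

```text
time: 6.0
eef_pos: [0.4882, -0.1087, 0.1253]
orientation: [-0.215, 0.131, 0.967, 0.029]
wrist_force: [-0.5, 0.6, 2.5]
gripper_width: 0.0607
grasp_force: 109.8
```

Request:
jog_arm --pt "0 0.003 -0.006 0 0 0 1" --pt "0 0.003 -0.012 0 0 0 1" --pt "0 0.003 -0.018 0 0 0 1" --pt "0 0.003 -0.021 0 0 0 1" --pt "0 0.003 -0.021 0 0 0 1"

```text
time: 6.5
eef_pos: [0.4881, -0.108, 0.1147]
orientation: [-0.215, 0.131, 0.967, 0.029]
wrist_force: [-2.6, -3.6, 5.5]
gripper_width: 0.061
grasp_force: 110.0
```

```bash
cat > st.py <<'E'
from tilew import *
from scipy.spatial.transform import Rotation as R
s=sense();q=s['orientation'];M=R.from_quat([q[1],q[2],q[3],q[0]]).as_matrix()
a=np.radians(-15.5);u=np.array([np.cos(a),np.sin(a)]);v=np.array([-u[1],u[0]]);p=s['eef_pos'];O=np.array([.501,-.1108])
# tool y vs v ; tile long axis = -toolx
yl=M[:,1]*np.sign(M[1,1]); xl=np.cross(yl,-M[:,2])
print('t',round(s['time'],2),'fx,fy',((p[:2]-O)@u*1e3).round(1),((p[:2]-O)@v*1e3).round(1),'z',(p[2]*1e3).round(1),'yaw',np.degrees(np.arctan2(xl[1],xl[0])).round(1),'tilt',np.degrees(np.arcsin(-xl[2])).round(1),'roll',np.degrees(np.arcsin(yl[2])).round(1),'F',s['wrist_force'].round(1),'T',s['ft_torque'].round(2),'w',round(s['gripper_width'],4))
def crops(name):
    w=cams.grab_frame('wrist');g=cams.grab_frame('side')
    A=cv2.resize(w['img'][60:320,200:440],(400,433));B=cv2.resize(g['img'][160:260,300:390],(390,433),interpolation=cv2.INTER_CUBIC)
    np.savez(f'pics/{name}w.npz',**w);np.savez(f'pics/{name}s.npz',**g)
    cv2.imwrite(f'pics/{name}.png',np.hstack([A,B])[:,:,::-1])
E
python3 -c "
from st import *
crops('v4')"
```

```text
t 6.5 fx,fy -13.1 -0.7 z 114.7 yaw -15.4 tilt 25.0 roll -0.0 F [-2.6 -3.6  5.5] T [-1.    0.02  0.29] w 0.061
```

View pics/v4.png

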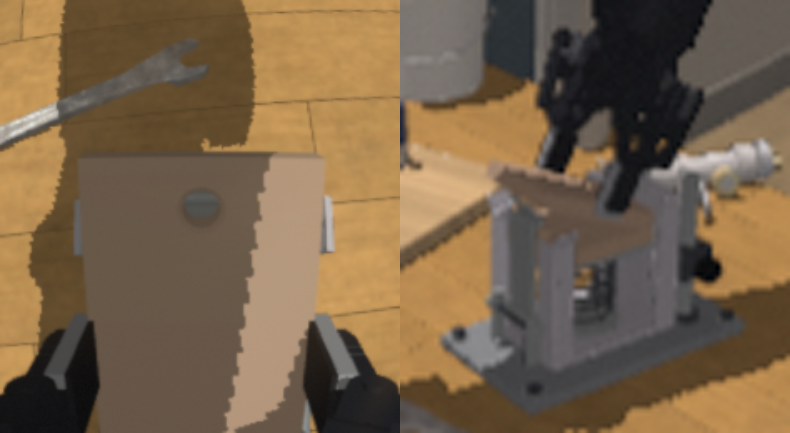

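The tile sits between the front guides symmetrically in the wrist crop, with the plain end pressed into the well. I'll slide it towards the rear wall.

Request:
jog_arm --pt "0.008 -0.002 0 0 0 0 1" --pt "0.016 -0.004 0 0 0 0 1" --pt "0.023 -0.006 0 0 0 0 1" --pt "0.023 -0.006 0 0 0 0 1"

```text
time: 7.0
eef_pos: [0.4992, -0.1081, 0.1147]
orientation: [-0.216, 0.13, 0.967, 0.031]
wrist_force: [-3.4, 0.3, 4.5]
gripper_width: 0.0608
grasp_force: 109.9
```

```bash
python3 -c "from st import *"
```

```text
t 7.0 fx,fy -2.5 2.1 z 114.7 yaw -15.2 tilt 25.2 roll 0.2 F [-3.4  0.3  4.5] T [-0.02  0.42  0.02] w 0.0608
```

Request:
jog_arm --pt "0.006 -0.002 0 0 0 0 1" --pt "0.012 -0.004 0 0 0 0 1" --pt "0.017 -0.007 0 0 0 0 1" --pt "0.017 -0.007 0 0 0 0 1"

```text
time: 7.4
eef_pos: [0.5072, -0.1109, 0.1147]
orientation: [-0.217, 0.129, 0.967, 0.031]
wrist_force: [-3.9, 1.1, 5.8]
gripper_width: 0.0605
grasp_force: 109.8
```

```bash
python3 -c "from st import *"
```

```text
t 7.4 fx,fy 6.0 1.5 z 114.7 yaw -15.2 tilt 25.3 roll 0.2 F [-3.9  1.1  5.8] T [ 0.29  0.67 -0.04] w 0.0605
```

Request:
jog_arm --pt "0.004 -0.001 0 0 0 0 1" --pt "0.008 -0.002 0 0 0 0 1" --pt "0.008 -0.002 0 0 0 0 1"

```text
time: 7.7
eef_pos: [0.5075, -0.111, 0.1151]
orientation: [-0.221, 0.129, 0.966, 0.032]
wrist_force: [-12.3, 3.9, 8.4]
gripper_width: 0.0608
grasp_force: 109.7
```

```bash
python3 -c "from st import *"
```

```text
t 7.7 fx,fy 6.3 1.6 z 115.1 yaw -15.2 tilt 25.8 roll 0.3 F [-12.3   3.9   8.4] T [0.9  2.62 0.12] w 0.0608
```

Contact is at the expected wall position: the tile's top corner is about 51 mm from the origin and about 5 mm below lip level. I'll rotate the hole end down towards the catch, keeping a light push on the wall.

Request:
jog_arm --pt "0 0 -0.004 -0.005 -0.017 0 1" --pt "0 0 -0.008 -0.01 -0.034 0 1" --pt "0 0 -0.012 -0.014 -0.051 0 1" --pt "0 0 -0.016 -0.019 -0.0685 0 1" --pt "0 0 -0.016 -0.019 -0.0685 0 1"

```text
time: 8.2
eef_pos: [0.5074, -0.1109, 0.1064]
orientation: [-0.11, 0.132, 0.985, 0.017]
wrist_force: [-9.8, 2.9, 5.8]
gripper_width: 0.0608
grasp_force: 109.9
```

```bash
python3 -c "
from st import *
crops('v5')"
```

```text
t 8.2 fx,fy 6.2 1.6 z 106.4 yaw -15.2 tilt 12.8 roll 0.2 F [-9.8  2.9  5.8] T [0.54 2.37 0.19] w 0.0608
```

View pics/v5.png

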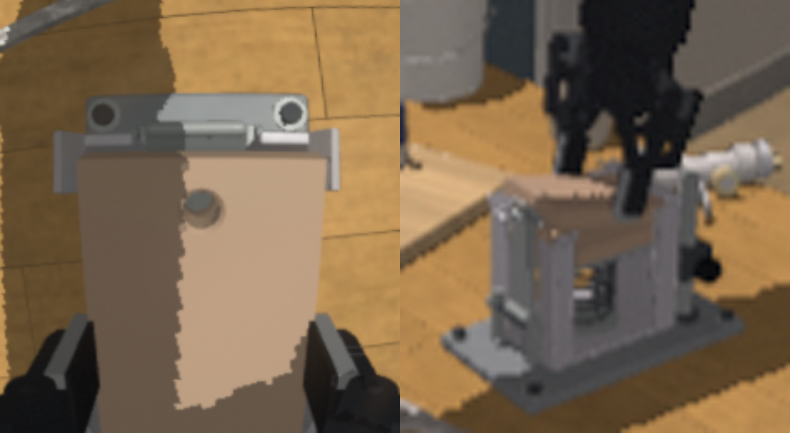

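The hole end rests just inside the thumb tab, and the tile is centred between the guides. I'll rotate it flat in the grip so the hole end presses past the catch.

Request:
jog_arm --pt "0 0 -0.004 -0.005 -0.019 0 1" --pt "0 0 -0.008 -0.01 -0.038 0 1" --pt "0 0 -0.013 -0.015 -0.056 0 1" --pt "0 0 -0.018 -0.021 -0.075 0 1" --pt "0 0 -0.018 -0.021 -0.075 0 1" --pt "0 0 -0.018 -0.021 -0.075 0 1"

```text
time: 8.9
eef_pos: [0.509, -0.1116, 0.0968]
orientation: [0.012, 0.133, 0.991, -0.001]
wrist_force: [-8.2, 2.6, 6.4]
gripper_width: 0.0608
grasp_force: 111.8
```

```bash
python3 -c "
from st import *
crops('v6')"
```

```text
t 8.9 fx,fy 7.9 1.4 z 96.8 yaw -15.3 tilt -1.4 roll 0.1 F [-8.2  2.6  6.4] T [ 0.51  1.95 -0.01] w 0.0608
```

View pics/v6.png

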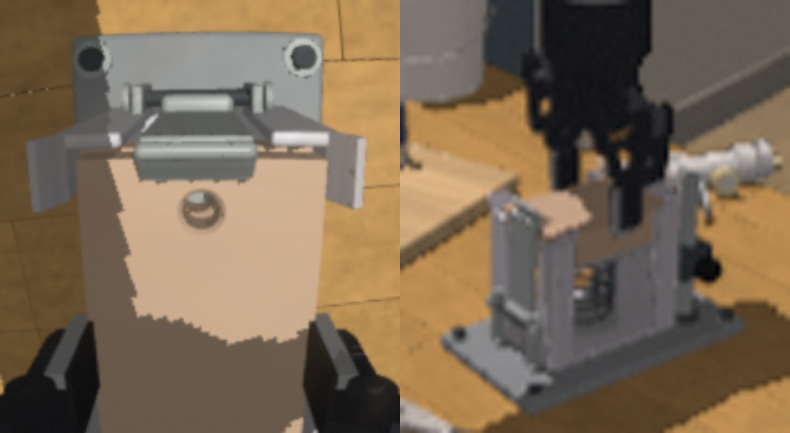

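The catch nose now lies over the tile's hole end, with the tile flat, so the snap worked. I'll release and lift.

Request:
jog_arm --pt "0 0 0 0 0 0 0" --pt "0 0 0 0 0 0 0" --pt "0 0 0 0 0 0 0" --pt "0 0 0 0 0 0 0" --pt "0 0 0 0 0 0 0" --pt "0 0 0.04 0.002 0.008 0 0" --pt "0 0 0.1 0.002 0.008 0 0" --pt "0 0 0.2 0.002 0.008 0 0" --pt "0 0.08 0.3 0.002 0.008 0 0" --pt "0 0.16 0.3 0.002 0.008 0 0" --pt "0 0.16 0.3 0.002 0.008 0 0" --pt "0 0.16 0.3 0.002 0.008 0 0"

```text
time: 10.2
eef_pos: [0.5124, -0.0332, 0.2481]
orientation: [0.003, 0.132, 0.991, -0.001]
wrist_force: [-0.4, -0.8, -0.2]
gripper_width: 0.0854
grasp_force: 0.0
```

Run:
```python
from st import *
for n in('wrist','scene','side'):
    f=cams.grab_frame(n);np.savez(f'pics/{n}7.npz',**f)
look('w7',.115)
f=load('scene7');im=f['img'];hsv=cv2.cvtColor(im,cv2.COLOR_RGB2HSV)
m=((hsv[...,1]<98)&(hsv[...,1]>68)&(hsv[...,0]<18)&(hsv[...,0]>8)&(hsv[...,2]>180)).astype(np.uint8)
m=cv2.morphologyEx(cv2.morphologyEx(m,3,np.ones((3,3))),2,np.ones((3,3)))
for c in cv2.findContours(m,0,1)[0]:
  if cv2.contourArea(c)<150 or not(240<c[0,0,0]<380 and 130<c[0,0,1]<290):continue
  for z in(.03,.115):
    o,d=ray(f,c[:,0]);r=cv2.minAreaRect(onz(o,d,z)[:,:2].astype(np.float32));print(c[:,0].mean(0).round(),z,np.round(r[0],3),np.round(r[1],3),round(r[2],1))
```

```text
t 10.2 fx,fy -9.7 77.8 z 248.1 yaw -15.2 tilt -0.3 roll -0.1 F [-0.4 -0.8 -0.2] T [-0.04  0.03 -0.04] w 0.0854
[264. 180.] c [ 0.4894 -0.0881] size [0.027 0.063] ang 74.9
[550.  72.] c [0.4468 0.2349] size [0.05  0.077] ang 69.7
cam [ 0.438 -0.016  0.39 ]
[273. 174.] 0.03 [0.453 0.31 ] [0.064 0.1  ] 67.5
[273. 174.] 0.115 [0.428 0.234] [0.059 0.093] 67.5
```

Request:
jog_arm --pt "-0.02 0.1 0 0 0 -0.03 0" --pt "-0.119 0.688 -0.194 0 0 -0.03 0" --pt "-0.119 0.688 -0.194 0 0 -0.03 0" --pt "-0.119 0.688 -0.194 0 0 -0.03 0" --pt "-0.119 0.688 -0.194 0 0 -0.03 0" --pt "-0.119 0.688 -0.194 0 0 -0.03 0" --pt "-0.119 0.688 -0.194 0 0 -0.03 0" --pt "-0.119 0.688 -0.194 0 0 -0.03 0" --pt "-0.119 0.688 -0.194 0 0 -0.03 0" --pt "-0.119 0.688 -0.194 0 0 -0.03 0" --pt "-0.119 0.688 -0.194 0 0 -0.03 0"

```text
time: 11.5
eef_pos: [0.4543, 0.3068, 0.1514]
orientation: [0.003, 0.182, 0.983, -0.001]
wrist_force: [-0.3, 0.0, 0.0]
gripper_width: 0.0852
grasp_force: 0.0
```

Run:
```python
from st import *
look('w8',.03)
for n in('scene','side'):
    f=cams.grab_frame(n);np.savez(f'pics/{n}8.npz',**f)
    a=load(n+'0')['img'];b=f['img']
    y0,y1,x0,x1=(222,285,305,385) if n=='scene' else (185,255,305,385)
    d=np.abs(a.astype(int)-b).max(2)[y0:y1,x0:x1];m=(d>30).astype(np.uint8);nl,_,st,ce=cv2.connectedComponentsWithStats(m)
    print(n,'changed',m.sum(),[(s[:2]+[x0,y0]).tolist()+s[2:].tolist() for s in st[1:] if s[4]>4])
```

```text
t 11.5 fx,fy -156.6 390.0 z 151.4 yaw -21.0 tilt -0.4 roll -0.1 F [-0.3  0.   0. ] T [ 0.02 -0.04  0.02] w 0.0852
[325. 176.] c [0.4435 0.3142] size [0.066 0.087] ang 69.8
cam [0.383 0.334 0.294]
scene changed 31 [[341, 252, 9, 4, 18], [335, 254, 5, 3, 11]]
side changed 40 [[343, 215, 7, 4, 14], [343, 226, 5, 3, 10]]
```

Only the interior below the top tile changed in the feeder, so tile A's top face and the catch look just as they did at the start: seated. Now I'll grasp tile B.

Request:
jog_arm --pt "0.003 0.004 -0.1 0.001 0.002 0.004 0" --pt "0.003 0.004 -0.2 0.001 0.002 0.004 0" --pt "0.003 0.004 -0.25 0.001 0.002 0.004 0" --pt "0.003 0.004 -0.276 0.001 0.002 0.004 0" --pt "0.003 0.004 -0.276 0.001 0.002 0.004 0" --pt "0.003 0.004 -0.276 0.001 0.002 0.004 1" --pt "0.003 0.004 -0.276 0.001 0.002 0.004 1" --pt "0.003 0.004 -0.276 0.001 0.002 0.004 1" --pt "0.003 0.004 -0.276 0.001 0.002 0.004 1" --pt "0.003 0.004 -0.276 0.001 0.002 0.004 1" --pt "0.003 0.004 -0.276 0.001 0.002 0.004 1"

```text
time: 12.75
eef_pos: [0.4561, 0.3124, 0.0159]
orientation: [0.001, 0.174, 0.985, 0.001]
wrist_force: [-0.2, -1.2, 5.0]
gripper_width: 0.0609
grasp_force: 108.7
```

```bash
python3 -c "from st import *"
```

```text
t 12.75 fx,fy -156.4 395.8 z 15.9 yaw -20.1 tilt -0.0 roll 0.2 F [-0.2 -1.2  5. ] T [-0.43  0.25 -0.08] w 0.0609
```

Request:
jog_arm --pt "0 0 0.06 0 0 0 1" --pt "0 0 0.15 0 0 0 1" --pt "0 -0.08 0.25 0 0 0.01 1" --pt "0.01 -0.17 0.35 0 0 0.026 1" --pt "0.038 -0.27 0.45 0 0 0.026 1" --pt "0.038 -0.37 0.472 0 0 0.026 1" --pt "0.038 -0.47 0.472 0 0 0.026 1" --pt "0.038 -0.57 0.472 0 0 0.026 1" --pt "0.038 -0.57 0.472 0 0 0.026 1" --pt "0.038 -0.57 0.472 0 0 0.026 1"

```text
time: 13.75
eef_pos: [0.4742, 0.0184, 0.2517]
orientation: [0.002, 0.14, 0.99, -0.0]
wrist_force: [-0.3, 1.0, -1.5]
gripper_width: 0.0609
grasp_force: 109.2
```

Run:
```python
from st import *
f=look('w9',float(p[2])+.0138)
g=load('w2')
# find hole & hole-end edge on held tile: compare with w2 (known good) by column/row brightness
for n,F in(('w2',g),('w9',f)):
    im=F['img'];hsv=cv2.cvtColor(im,cv2.COLOR_RGB2HSV)
    m=((hsv[...,1]<110)&(hsv[...,1]>50)&(hsv[...,0]<18)&(hsv[...,0]>5)).astype(np.uint8)[120:330,235:405]
    row=m[:,90-20:110].mean(1);top=120+np.argmax(row>.5)
    cols=np.where(m[200-120]>0)[0]
    sub=(1-m)[170-120:205-120,300-235:345-235];ys,xs=np.nonzero(sub)
    print(n,'top',top,'cols at row200',235+cols.min(),235+cols.max(),'hole',300+xs.mean().round(1),170+ys.mean().round(1),len(xs))
```

```text
t 13.75 fx,fy -60.4 117.4 z 251.7 yaw -16.0 tilt -0.2 roll 0.0 F [-0.3  1.  -1.5] T [ 0.04  0.02 -0.  ] w 0.0609
[321. 208.] c [0.4463 0.0261] size [0.065 0.053] ang 74.1
cam [0.401 0.039 0.394]
w2 top 151 cols at row200 248 404 hole 320.7 182.6 243
w9 top 155 cols at row200 235 403 hole 320.7 186.5 234
```

Request:
jog_arm --pt "0.005 -0.08 -0.02 0.012 0.044 0.001 1" --pt "0.015 -0.17 -0.06 0.025 0.09 0.003 1" --pt "0.026 -0.249 -0.1 0.037 0.135 0.004 1" --pt "0.026 -0.249 -0.15 0.037 0.135 0.004 1" --pt "0.026 -0.249 -0.15 0.037 0.135 0.004 1" --pt "0.026 -0.249 -0.15 0.037 0.135 0.004 1" --pt "0.026 -0.249 -0.15 0.037 0.135 0.004 1"

```text
time: 14.5
eef_pos: [0.4874, -0.0965, 0.1771]
orientation: [-0.214, 0.122, 0.969, 0.03]
wrist_force: [0.4, -0.1, -0.7]
gripper_width: 0.061
grasp_force: 109.2
```

```bash
python3 -c "from st import *"
```

```text
t 14.5 fx,fy -16.9 10.2 z 177.1 yaw -14.3 tilt 25.0 roll 0.3 F [ 0.4 -0.1 -0.7] T [-0.16 -0.48 -0.02] w 0.061
```

Request:
jog_arm --pt "0 -0.0186 0 0 0 -0.0055 1" --pt "0 -0.0186 -0.02 0 0 -0.0055 1" --pt "0 -0.0186 -0.04 0 0 -0.0055 1" --pt "0 -0.0186 -0.06 0 0 -0.0055 1" --pt "0 -0.0186 -0.07 0 0 -0.0055 1" --pt "0 -0.0186 -0.07 0 0 -0.0055 1"

```text
time: 15.1
eef_pos: [0.4855, -0.107, 0.1376]
orientation: [-0.218, 0.132, 0.966, 0.03]
wrist_force: [-0.4, -1.0, -0.9]
gripper_width: 0.061
grasp_force: 109.2
```

```bash
python3 -c "from st import *"
```

```text
t 15.1 fx,fy -16.0 -0.5 z 137.6 yaw -15.6 tilt 25.4 roll 0.1 F [-0.4 -1.  -0.9] T [-0.16 -0.58  0.01] w 0.061
```

Request:
jog_arm --pt "0.001 0.003 -0.005 0 0 0 1" --pt "0.001 0.003 -0.01 0 0 0 1" --pt "0.001 0.003 -0.015 0 0 0 1" --pt "0.001 0.003 -0.02 0 0 0 1" --pt "0.001 0.003 -0.02 0 0 0 1"

```text
time: 15.6
eef_pos: [0.4867, -0.1058, 0.1294]
orientation: [-0.217, 0.132, 0.967, 0.031]
wrist_force: [-2.1, 1.4, 3.3]
gripper_width: 0.0609
grasp_force: 109.7
```

```bash
python3 -c "from st import *"
```

```text
t 15.6 fx,fy -15.1 1.0 z 129.4 yaw -15.6 tilt 25.3 roll 0.1 F [-2.1  1.4  3.3] T [ 0.15  0.02 -0.06] w 0.0609
```

Request:
jog_arm --pt "0 0 -0.007 0 0 0 1" --pt "0 0 -0.014 0 0 0 1" --pt "0 0 -0.021 0 0 0 1" --pt "0 0 -0.029 0 0 0 1" --pt "0 0 -0.029 0 0 0 1"

```text
time: 16.1
eef_pos: [0.4866, -0.1058, 0.1149]
orientation: [-0.217, 0.132, 0.967, 0.031]
wrist_force: [-1.1, 1.2, 5.9]
gripper_width: 0.0611
grasp_force: 109.9
```

```bash
python3 -c "from st import *"
```

```text
t 16.1 fx,fy -15.2 1.0 z 114.9 yaw -15.6 tilt 25.3 roll 0.1 F [-1.1  1.2  5.9] T [ 0.16  0.13 -0.06] w 0.0611
```

Request:
jog_arm --pt "0.008 -0.002 0 0 0 0 1" --pt "0.016 -0.004 0 0 0 0 1" --pt "0.024 -0.006 0 0 0 0 1" --pt "0.031 -0.0085 0 0 0 0 1" --pt "0.031 -0.0085 0 0 0 0 1"

```text
time: 16.6
eef_pos: [0.5014, -0.1102, 0.1151]
orientation: [-0.218, 0.133, 0.966, 0.031]
wrist_force: [-2.2, 1.0, 5.5]
gripper_width: 0.061
grasp_force: 109.8
```

```bash
python3 -c "from st import *"
```

```text
t 16.6 fx,fy 0.2 0.7 z 115.1 yaw -15.6 tilt 25.4 roll 0.1 F [-2.2  1.   5.5] T [ 0.19  0.54 -0.06] w 0.061
```

Request:
jog_arm --pt "0.005 -0.001 0 0 0 0 1" --pt "0.01 -0.003 0 0 0 0 1" --pt "0.016 -0.004 0 0 0 0 1" --pt "0.016 -0.004 0 0 0 0 1"

```text
time: 17.0
eef_pos: [0.5055, -0.1113, 0.1154]
orientation: [-0.223, 0.133, 0.965, 0.031]
wrist_force: [-12.6, 3.2, 10.3]
gripper_width: 0.0608
grasp_force: 109.7
```

```bash
python3 -c "from st import *"
```

```text
t 17.0 fx,fy 4.5 0.7 z 115.4 yaw -15.6 tilt 26.0 roll 0.1 F [-12.6   3.2  10.3] T [0.75 2.58 0.17] w 0.0608
```

The tile met the wall exactly at the predicted fx of 4.5 mm. I'll rotate it down in the same way as before.

Request:
jog_arm --pt "0 0 -0.0045 -0.005 -0.017 0 1" --pt "0 0 -0.009 -0.01 -0.034 0 1" --pt "0 0 -0.0135 -0.014 -0.051 0 1" --pt "0 0 -0.018 -0.019 -0.0685 0 1" --pt "0 0 -0.018 -0.019 -0.0685 0 1"

```text
time: 17.5
eef_pos: [0.5054, -0.1112, 0.106]
orientation: [-0.111, 0.135, 0.984, 0.017]
wrist_force: [-10.3, 1.6, 9.3]
gripper_width: 0.0609
grasp_force: 110.0
```

```bash
python3 -c "from st import *"
```

```text
t 17.5 fx,fy 4.3 0.8 z 106.0 yaw -15.6 tilt 12.9 roll 0.2 F [-10.3   1.6   9.3] T [0.45 2.47 0.25] w 0.0609
```

Request:
jog_arm --pt "0 0 -0.0045 -0.005 -0.019 0 1" --pt "0 0 -0.009 -0.01 -0.038 0 1" --pt "0 0 -0.0135 -0.015 -0.057 0 1" --pt "0 0 -0.0185 -0.0215 -0.077 0 1" --pt "0 0 -0.0185 -0.0215 -0.077 0 1" --pt "0 0 -0.0185 -0.0215 -0.077 0 1"

```text
time: 18.1
eef_pos: [0.5071, -0.1115, 0.0957]
orientation: [0.013, 0.136, 0.991, -0.0]
wrist_force: [-8.5, 2.1, 5.9]
gripper_width: 0.0607
grasp_force: 110.9
```

Run:
```python
from st import *
f=cams.grab_frame('wrist');np.savez('pics/w10.npz',**f)
a=load('v6w')['img'].astype(int);b=f['img'].astype(int)
# catch nose region in v6 crop: (140-255,140-180)/1.667+ (200,60)
y0,y1,x0,x1=140,175,245,400
for n,i in(('v6',a),('now',b)):
    g=i[y0:y1,x0:x1]; chroma=(g[...,0]-g[...,2])
    print(n,'gray rows at catch centre col', [int(v) for v in chroma[:,70].tolist()])
```

```text
t 18.1 fx,fy 6.1 1.0 z 95.7 yaw -15.6 tilt -1.5 roll 0.2 F [-8.5  2.1  5.9] T [0.46 2.05 0.  ] w 0.0607
v6 gray rows at catch centre col [1, 2, 2, 3, 2, 1, 2, 2, 2, 2, 1, 2, 3, 2, 1, 1, 1, 2, 1, 2, 2, 2, 2, 1, 2, 2, 2, 9, 25, 47, 61, 63, 62, 61, 56]
now gray rows at catch centre col [0, 0, 1, 0, 0, 1, 1, 2, 3, 3, 2, 2, 3, 1, 2, 2, 2, 2, 2, 3, 2, 2, 2, 2, 1, 2, 2, 2, 2, 1, 2, 2, 5, 19, 47]
```

The force and image match the first tile: the grey nose covers the tile end, shifted only by the 2 mm grip offset. I'll release and lift clear.

Request:
jog_arm --pt "0 0 0 0 0 0 0" --pt "0 0 0 0 0 0 0" --pt "0 0 0 0 0 0 0" --pt "0 0 0 0 0 0 0" --pt "0 0 0 0 0 0 0" --pt "0 0 0.04 0.002 0.008 0 0" --pt "0 0 0.1 0.002 0.008 0 0" --pt "0 0 0.2 0.002 0.008 0 0" --pt "0 0.08 0.3 0.002 0.008 0 0" --pt "-0.03 0.18 0.3 0.002 0.008 0 0" --pt "-0.05 0.28 0.3 0.002 0.008 0 0" --pt "-0.1 0.38 0.3 0.002 0.008 0 0" --pt "-0.1 0.48 0.3 0.002 0.008 0 0" --pt "-0.1 0.58 0.3 0.002 0.008 0 0" --pt "-0.119 0.7 0.2 0 0 0 0" --pt "-0.119 0.8 0.15 0 0 0 0" --pt "-0.119 0.85 0.12 0 0 0 0" --pt "-0.119 0.85 0.12 0 0 0 0" --pt "-0.119 0.85 0.12 0 0 0 0"

```text
time: 20.05
eef_pos: [0.4479, 0.3162, 0.1532]
orientation: [0.015, 0.132, 0.991, -0.002]
wrist_force: [-0.2, -0.4, 0.0]
gripper_width: 0.0854
grasp_force: 0.0
```

Run:
```python
from st import *
for n in('scene','side'):
    f=cams.grab_frame(n);b=f['img'];np.savez(f'pics/{n}11.npz',**f)
    for ref in('0','8'):
        a=load(n+ref)['img']
        y0,y1,x0,x1=(222,285,305,385) if n=='scene' else (185,255,305,385)
        d=np.abs(a.astype(int)-b).max(2)[y0:y1,x0:x1];m=(d>30).astype(np.uint8);nl,_,st,ce=cv2.connectedComponentsWithStats(m)
        print(n,ref,'changed',m.sum(),[(s[:2]+[x0,y0]).tolist()+s[2:].tolist() for s in st[1:] if s[4]>3])
```

```text
t 20.05 fx,fy -165.3 397.3 z 153.2 yaw -15.2 tilt -1.7 roll -0.1 F [-0.2 -0.4  0. ] T [-0.05  0.09  0.02] w 0.0854
scene 0 changed 62 [[335, 252, 15, 7, 58]]
scene 8 changed 21 [[336, 255, 14, 4, 20]]
side 0 changed 52 [[343, 215, 7, 7, 28], [341, 223, 7, 6, 20]]
side 8 changed 35 [[340, 219, 10, 10, 31]]
```

The top face, lip and catch look the same as at the start, and only the stack and spring below have changed. All three tiles are seated and the robot is clear, so I'm handing in.

```bash
python3 -c "
from plant import workorder
print(workorder.hand_in())"
```

```text
the job is handed in; nothing more can be done
None
```

Both tiles are loaded in the feeder under the lip and closed catch, judging by the forces and before/after camera images; the job was handed in at about 20 s of the 69 s allowed, and no verdict came back.

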